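Fit the charged battery in the preamplifier and click its door shut

TASK

Take the charged battery pack out of the sloping charger and press it fully home into the open battery bay on top of the preamplifier, lying level, either way round. Then swing the bay's door shut and press its far edge down until the orange spring catch clicks over it. Leave everything else on the bench where it is.

Things in the scene. Friction and masses are not known exactly. Their poses are not given: they have to be found in the camera images.
- amp: Preamplifier, fixed: silver box 240 x 220 x 95 mm (x, y, z), cream knob panel on its -x side. Origin: centre of underside, z up. In its flat top (deck, z = 95) is an open battery bay centred at x = -15, y = 23. The door's hinge runs along the deck's +y edge; the orange catch stands at x = -15, y = -59 to -85, up to 33 mm above the deck. A sample box lies on the deck behind the bay (x 45 to 120).
- bay_floor (a point): Centre of the bay's floor, axes as amp. Bay 70 (x) x 125 (y) x 40 mm deep. A brass leaf spring in its -y end wall stands 7 mm into it, sloping back to the wall at the top; it yields and grips the pack, which stops 10 mm proud by its own weight and needs 12 to 20 N of push; one end may stay proud: press there. Home, its shoulders are flush with the deck, its centre up to 3 mm from this point.
- door (a joint): Angle of the bay's dark grey door (rad): 0 shut, 1.57 upright, larger leaning back to amp +y; starts at 1.6 to 1.9. Hinge line along amp x. A hollow cover 96 mm wide (amp x), 165 mm from hinge to far edge, 34 mm high when shut, outside flat. Stiff hinge (0.16 N m): stays where left. Resting on the catch it reads about 0.06; clicked shut under 0.01; it stops at -0.012.
- door_hinge (a point): Middle of the door's hinge line, 1 mm above the deck, axes as amp. At door angle q the door runs 165 mm from here along (y, z) = (-cos q, sin q); its outer face lies 34 mm off that line towards (sin q, cos q).
- door_press (a point): Point on the door's outer face, mid-width, 150 mm from the hinge line and 15 mm from the far edge, amid the light thumb ribs: where to press (z is the outward normal). Pushing past the catch takes about 7 N here.
- catch (a joint): Travel of the orange spring catch (m): 0 at rest, up to 0.007 pushed outwards (amp -y). The door's lip pushes it about 4 mm back by its 45 degree ramp; it then springs home over the lip.
- charger: Charger, fixed: a cream wedge 158 (x) x 98 mm (y) with a cradle sloping at 30 degrees, low at its -x end, high at its +x end; it stands sideways, its low end towards world +y (the robot's left). Origin: centre of underside, z up. The pack lies in the cradle between side rails and against an end stop that stand 10 to 13 mm above its underside; lift it out at right angles to the slope.
- pack: The charged battery pack, loose, about 0.4 kg: teal block 120 x 66 x 40 mm (x, y, z), foot chamfered 5 mm; on top a light grey grip bar 76 x 24 x 26 mm along x, centred (total height 66). Origin: centre of underside, z towards the bar. Starts in the charger, its z leaning 30 degrees from vertical to the charger's -x, its x pointing up the slope. Both ends alike.
- spent_pack: A spent pack just like it, flat on the bench beside the charger on its +y side, its length about along the charger's x. Bystander. Origin: centre of its underside.
- sample_box: Sample box 52 x 90 x 24 mm lying on the amp's deck behind the bay. Bystander. Origin: centre of its underside.
- screwdriver: Screwdriver with a red handle, 160 mm, lying on the bench beside the charger on its -y side, about along its x. Bystander.
- solvent: White solvent bottle with a blue cap, 52 mm across, 140 mm tall, standing beside the amp on its catch (-y) side. Bystander. Origin: centre of its underside.
- mug: Blue mug, 80 mm across, 95 mm tall. Bystander. Origin: centre of its underside.
- flask: Steel flask, 72 mm across, 240 mm tall, at the back of the bench. Bystander. Origin: centre of its underside.
- mouse: White computer mouse, 105 x 58 x 33 mm. Bystander. Origin: centre of its underside.
Not all that is in view belongs to the job. What is shaped like the pack but brown or pink is not meant.

How it is judged:
By the outcome, as a careful person would: the job done as asked, in the order asked, and still so for the second after the job is handed in, with the robot touching nothing.
It also fails if it takes over 64 s, if anything falls off the work surface, if the arm or the gripper's body presses on something with over 40 N, if the wrist force passes 120 N, or if a joint passes its speed limit or range.

ROBOT

A 6-joint arm with a two-finger parallel gripper is mounted at the origin on the work surface. World frame = base frame: x ahead of the robot, y to its left, z up, the work surface at z = 0. Lengths are in m, angles in degrees, forces in N, time in s.
With the tool pointing down it reaches from about 0.375 to 0.9 m from the base axis. Payload 3.1 kg.
Tool frame: the origin (TCP) lies at the very end of the fingers, on their centre line; the grasp point (between the pads) lies 19 mm behind it (bot.hold_point_z is the z of the grasp point in the tool frame, in m); z points along the fingers, y is the direction in which the jaws open and shut (so a half turn about z gives the same grasp; the last joint's range is limited). The gripper opens to 87 mm and grips with 3 to 60 N. Pads are 19 mm wide; open, the fingers measure 117 mm over their backs; the gripper's body (75 mm by 190 mm) begins 51 mm behind the grasp point.
Start: joints at [67.007, 30.224, 82.088, -0, 67.689, -10.227], TCP at [0.138, 0.61, 0.223] pointing down, gripper open.
Joint ranges: [-176.69, 176.69], [-43.24, 126.21], [12.49, 139.97], [-82, 262], [0, 151.66], [-163.58, 163.58]. Speed limits (degrees/s): [159.86, 159.86, 180, 180, 180, 180].

INTERFACE

Orientations are given as a 3x3 rotation matrix whose columns are the frame's x, y, z axes.
In Python, from rig import bot gives the robot as it stands.
- The arm moves only by the tool servo_tool, never from a script. Its argument "increments" is a list of rows, each a list of 3 entries, a list of its own where there are three numbers: the closure, from 0 (fully open) to 1 (shut), then the shift along the tool's x, y, z in mm, then the turn about the tool's z in degrees. In form: [[claw, [x, y, z], turn], ...]. A call has 1 to 5 rows; each row shifts and turns the commanded pose from where the row before left it, along the tool's axes as they then stand; what a row does not reach is not made up. A row lasts 1/8 s, in which the tool goes at most 62.5 mm and 10.7 degrees, less where a joint would pass 70% of its speed; a pose out of reach is approached as far as the arm can. A call with a gripper value outside its range is refused whole. The fingers move at their own pace and stop on an object; the grip force is fixed at half the most. Time passes only in rows, so rows that do not move let the fingers close. It gives the time, the measured TCP pose, the force and the opening at its end, in the units of the state.
- bot.read_state(): the state, without advancing time (a new reading comes with each control period).
- bot.capture(name): name is "scene" or "top" or "wrist"; returns (picture, depth): 420x560x3 uint8, blue, green, red; 420x560 float32, m along the optical axis (not along the pixel's ray), 0 where there is no reading.
- bot.camera_info(name): a dict with "K" (3x3 intrinsics, pixels), "distortion" ([k1, k2, p1, p2, k3] as OpenCV has them; the pictures are not rectified), "R" (3x3) and "t" (3): a world point X has camera coordinates R X + t; the wrist camera has in their place "mount" (4x4, takes a point from camera to tool coordinates, whose origin is the TCP and whose axes are the flange's). Camera axes: x right, y down, z forward; pixel columns grow to the right and rows downward; lengths in m; the calibration is good to about 2 mm. A picture is of the moment at which its call begins: read the wrist's pose just before it. camera_info takes no time and is no camera call.
- bot.hand_in(): hands the job in, once; it reports no verdict.
Trained networks look in the newest picture that a camera, given by its name, has taken for a name from the list of things; names that differ only in an ending like _2 or _b are one class to them, and where a whole thing is asked for, a point or a joint stands for the part that bears it (a point fixed in the world has none). Each returns a list of dicts, best first, with "p" (0 to 1); they miss things now and then, are a little off and sometimes report something else, mostly with a low value. They report only what shows in the picture. A call takes as long as a camera call. They do not tell look-alikes from the thing itself.
- bot.find_in(camera, thing): "bbox" ([left, top, right, bottom] in pixels, round what is visible of it).
- bot.trace(camera, thing): "region" (420x560 bool, what is visible of it) and "bbox" ([left, top, right, bottom] in pixels, round what is visible of it).
The state is a dict: "time_s": time; "joint_positions": joint angles; "qvel": joint speeds; "tau": joint torques, N m; "position": TCP position; "tcp_rot": TCP orientation; "force": force on the tool from outside, world axes, zero at the start; "moment": the same for the moment, N m; "opening": opening from 0.0 (shut) to 1.0 (fully open).
Only numpy, scipy, OpenCV 4.12 (cv2) and the standard library are available. Lean on these libraries where they do the work, as an engineer would, in place of code of your own. Each camera call takes 0.05 s, during which the arm holds its last target.

## Working session

There is one attempt and no reset: what is moved stays moved. The work goes in short steps, Python scripts to look and compute and a tool call to move; the robot and the scene stay as the last step left them, time stands still between calls to the robot, and variables do not carry over. Pictures are saved under pics/ and viewed, and the job is handed in when it is done.

Besides the shell and the picture viewer there is one more tool, called after "Request:" as name([rows], argument=value, ...), one row to a line, values as JSON. servo_tool: Moves the arm, as the interface text tells. Its arguments: {"type":"object","properties":{"increments":{"type":"array","items":{"type":"array"}}},"required":["increments"]}

```bash
ls; mkdir -p pics; python3 - <<'E'
from rig import bot
import cv2,numpy as np
s=bot.read_state();print(s)
for n in("scene","top","wrist"):
    p,d=bot.capture(n);cv2.imwrite(f"pics/a_{n}.png",p);np.save(f"pics/a_{n}_d.npy",d);np.save(f"pics/a_{n}_p.npy",p)
    print(n,bot.camera_info(n))
E
```

```text
pics
{'time_s': 0.0, 'joint_positions': array([ 6.70092159e+01,  3.02771677e+01,  8.21549953e+01, -1.57777466e-03,
        6.76893554e+01, -1.02267735e+01]), 'qvel': array([-0.03053387, -0.03947828, -0.00756562, -0.00552288, -0.08200544,
        0.00609153]), 'tau': array([ 1.12583530e-03, -4.40043283e+01, -1.76593316e+01,  6.34643831e-02,
        5.81308140e-02, -1.70055200e-04]), 'position': array([0.13777243, 0.6088873 , 0.22159864]), 'tcp_rot': array([[-9.75290498e-01,  2.20924867e-01, -8.04933464e-04],
       [ 2.20926054e-01,  9.75288587e-01, -1.96237806e-03],
       [ 3.51504308e-04, -2.09171945e-03, -9.99997751e-01]]), 'force': array([-0.04207535,  0.53015676,  0.11732737]), 'moment': array([ 0.01748979, -0.00418457,  0.00380614]), 'opening': 1.0045979821325313}
scene {'K': array([[540.09643043,   0.        , 277.6339627 ],
       [  0.        , 540.09643043, 203.6235803 ],
       [  0.        ,   0.        ,   1.        ]]), 'distortion': array([-0.20709079,  0.        ,  0.        ,  0.        ,  0.        ]), 'R': array([[ 0.87311624,  0.4871481 , -0.018835  ],
       [ 0.
[... 489 characters left out ...]
       [ 0.15782788, -0.00745004, -0.98743853]]), 't': array([0.01901895, 0.51019443, 1.05993176])}
wrist {'K': array([[370.58547866,   0.        , 276.9333783 ],
       [  0.        , 370.58547866, 215.69296115],
       [  0.        ,   0.        ,   1.        ]]), 'distortion': array([0.01486298, 0.        , 0.        , 0.        , 0.        ]), 'mount': array([[-1.45435197e-03, -9.60475599e-01, -2.78360393e-01,
         7.80127001e-02],
       [ 9.99998731e-01, -1.57796784e-03,  2.20036633e-04,
        -1.26333553e-03],
       [-6.50583565e-04, -2.78359719e-01,  9.60476675e-01,
        -1.62232350e-01],
       [ 0.00000000e+00,  0.00000000e+00,  0.00000000e+00,
         1.00000000e+00]])}
```

View pics/a_scene.png

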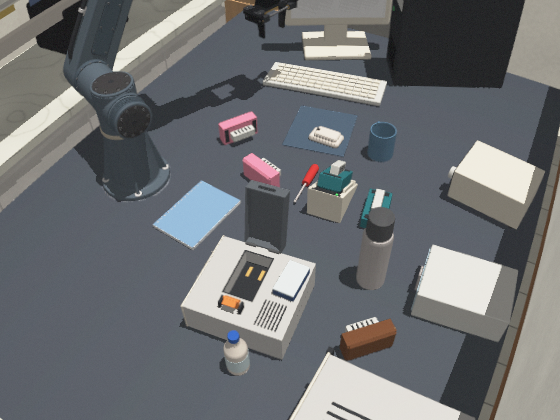

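View pics/a_top.png

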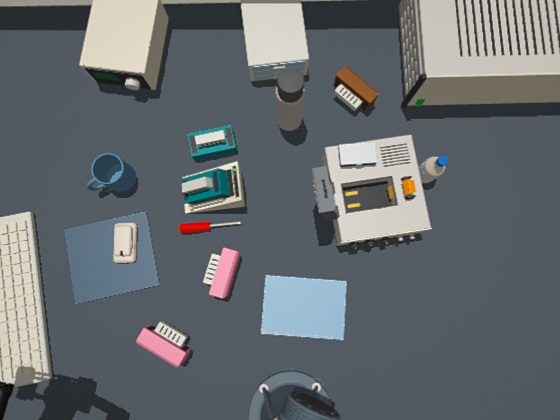

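View pics/a_wrist.png

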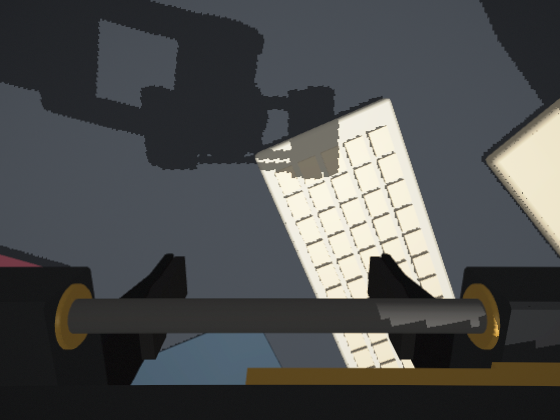

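```bash
cat > h.py <<'E'
from rig import bot
import cv2,numpy as np
np.set_printoptions(precision=4,suppress=True)
def cloud(cam,d,st=None,ci=None):
    ci=ci or bot.camera_info(cam)
    v,u=np.indices(d.shape)
    uv=np.stack([u.ravel(),v.ravel()],1).astype(np.float64)[:,None]
    n=cv2.undistortPoints(uv,ci["K"],np.array(ci["distortion"]))[:,0]
    z=d.ravel()
    P=np.c_[n*z[:,None],z]
    if cam=="wrist":
        M=ci["mount"];P=P@M[:3,:3].T+M[:3,3];W=P@st["tcp_rot"].T+st["position"]
    else: W=(P-ci["t"])@ci["R"]
    W[z<=0]=np.nan
    return W.reshape(d.shape+(3,))
def proj(cam,X,st=None):
    ci=bot.camera_info(cam);X=np.atleast_2d(X)
    if cam=="wrist":
        M=ci["mount"];P=(X-st["position"])@st["tcp_rot"];P=(P-M[:3,3])@M[:3,:3]
    else:P=X@ci["R"].T+ci["t"]
    return cv2.projectPoints(P,np.zeros(3),np.zeros(3),ci["K"],np.array(ci["distortion"]))[0][:,0]
E
python3 - <<'E'
from h import *
p,d=np.load("pics/a_top_p.npy"),np.load("pics/a_top_d.npy")
W=cloud("top",d)
for n in["pack","charger","amp","door","catch","flask","solvent","spent_pack","sample_box","screwdriver"]:
    for r in bot.trace("top",n)[:4]:
        w=W[r["region"]];w=w[~np.isnan(w[:,0])]
        print(n,round(r["p"],2),np.round(r["bbox"]),len(w),np.median(w,0),np.percentile(w,2,0),np.percentile(w,98,0))
np.save("pics/a_top_W.npy",W)
for c in("scene",):
  W2=cloud(c,np.load("pics/a_scene_d.npy"));np.save("pics/a_scene_W.npy",W2)
  for n in["door","pack","catch"]:
    for r in bot.trace(c,n)[:2]:
        w=W2[r["region"]];w=w[~np.isnan(w[:,0])]
        print(c,n,round(r["p"],2),np.round(r["bbox"]),len(w),np.median(w,0),np.percentile(w,2,0),np.percentile(w,98,0))
E
```

```text
pack 0.88 [137. 321. 192. 368.] 1455 [0.1875 0.2986 0.0641] [0.1395 0.2535 0.0026] [0.2259 0.3563 0.0702]
pack 0.87 [335.  64. 380. 110.] 1272 [ 0.8219 -0.1871  0.0602] [ 0.7838 -0.2423  0.0001] [ 0.88   -0.1433  0.0702]
pack 0.79 [203. 247. 239. 296.] 1202 [0.3532 0.1632 0.0647] [0.2956 0.1268 0.005 ] [0.4049 0.2045 0.0705]
pack 0.57 [181. 170. 232. 204.] 1323 [0.5569 0.1949 0.1027] [0.5298 0.1446 0.0536] [0.5991 0.2553 0.1284]
charger 0.88 [187. 161. 245. 214.] 1172 [0.534  0.1406 0.0731] [0.5138 0.1119 0.0002] [0.6197 0.2639 0.0999]
charger 0.32 [313. 163. 338. 224.] 915 [ 0.509  -0.0782  0.255 ] [ 0.468  -0.1188  0.0966] [ 0.5636 -0.0569  0.2614]
amp 0.61 [310. 133. 430. 249.] 9145 [ 0.5272 -0.2234  0.0954] [ 0.4197 -0.3339  0.0505] [ 0.6655 -0.0663  0.2577]
door 0.97 [312. 164. 338. 224.] 894 [ 0.5092 -0.0782  0.2551] [ 0.4681 -0.1164  0.0978] [ 0.5642 -0.0578  0.2614]
door 0.34 [186. 161. 245. 211.] 1149 [0.5337 0.1409 0.0731] [0.5132 0.1121 0.0015] [0.6191 0.2606 0.1003]
catch 0.65 [275.  66. 305. 133.] 1595 [ 0.7467 -0.0125  0.1804] [ 0.7335 -0.0462  0.0064] [0.7946 0.0199 0.
[... 806 characters left out ...]
67]
screwdriver 0.35 [340. 144. 378. 168.] 798 [ 0.6287 -0.1776  0.1189] [ 0.6043 -0.2213  0.1044] [ 0.6552 -0.1347  0.1227]
scene door 0.89 [239. 182. 295. 251.] 2687 [ 0.514  -0.0848  0.1717] [ 0.4714 -0.1191  0.0933] [ 0.5675 -0.0638  0.2592]
scene pack 0.94 [318. 158. 354. 194.] 759 [0.5758 0.1729 0.1037] [0.5331 0.1412 0.0109] [0.6032 0.2726 0.1291]
scene pack 0.75 [244. 155. 279. 189.] 848 [0.3554 0.1483 0.0604] [0.2949 0.122  0.0116] [0.4117 0.1985 0.0703]
scene catch 0.55 [309. 128. 344. 150.] 473 [0.4416 0.4046 0.0239] [0.3873 0.3902 0.0055] [0.4864 0.439  0.0362]
scene catch 0.49 [223. 296. 242. 310.] 147 [ 0.5505 -0.302   0.1226] [ 0.5316 -0.3133  0.102 ] [ 0.5634 -0.2884  0.1281]
```

```bash
python3 - <<'E'
from h import *
W=np.load("pics/a_top_W.npy");p=np.load("pics/a_top_p.npy")
z=W[...,2]
def rect(m):
    q=W[m][:,:2].astype(np.float32)*1000
    return cv2.minAreaRect(q)
uu=np.indices(z.shape)
roi=(W[...,0]>.38)&(W[...,0]<.70)&(W[...,1]<-.03)&(W[...,1]>-.36)
deck=roi&(abs(z-.0955)<.004)
deck=cv2.morphologyEx(deck.astype(np.uint8),cv2.MORPH_OPEN,np.ones((3,3)))>0
print("deck",rect(deck),np.median(z[deck]))
# bay: contour hole
inb=roi&(z<.09)&(z>.045)
hull=cv2.convexHull(np.argwhere(deck)[:,::-1].astype(np.int32))
mk=np.zeros(z.shape,np.uint8);cv2.fillConvexPoly(mk,hull,1)
inb&=cv2.erode(mk,np.ones((9,9)))>0
fl=inb&(abs(z-.055)<.006)
fl=cv2.morphologyEx(fl.astype(np.uint8),cv2.MORPH_OPEN,np.ones((3,3)))>0
print("floor",rect(fl),fl.sum(),np.median(z[fl]))
sb=roi&(abs(z-.119)<.003)&(W[...,0]>.59);print("sbox",rect(sb))
# door top
# spent
for nm,(x0,x1,y0,y1) in {"spentbar":(.62,.76,.1,.3),"chbar":(.5,.62,.1,.28)}.items():
    r=(W[...,0]>x0)&(W[...,0]<x1)&(W[...,1]>y0)&(W[...,1]<y1)
    m=r&((abs(z-.066)<.006) if nm=="spentbar" else (z>.09))
    print(nm,rect(m),m.sum())
# light grey bar in charger by colour
hsv=cv2.cvtColor(p,cv2.COLOR_BGR2HSV)
r=(W[...,0]>.5)&(W[...,0]<.63)&(W[...,1]>.1)&(W[...,1]<.28)
teal=r&(hsv[...,0]>80)&(hsv[...,0]<100)&(hsv[...,1]>120)
grey=r&(hsv[...,1]<60)
up=cv2.resize(p[150:220,170:260],None,fx=8,fy=8,interpolation=cv2.INTER_NEAREST);cv2.imwrite("pics/b.png",up)
print(W[185,170:250:2])
E
```

```text
deck ((551.1566772460938, -239.34996032714844), (243.52670288085938, 248.3205108642578), 7.521854400634766) 0.09565517100486312
floor ((536.1665649414062, -208.3972930908203), (65.29080963134766, 119.24504089355469), 7.896140098571777) 1113 0.05655433753852986
sbox ((630.3405151367188, -178.05999755859375), (54.472007751464844, 89.92652893066406), 2.4427478313446045)
spentbar ((697.8400268554688, 193.95297241210938), (26.29741096496582, 75.31884002685547), 11.962225914001465) 282
chbar ((566.0093383789062, 186.29685974121094), (95.82951354980469, 143.30943298339844), 5.749989032745361) 1225
[[ 0.5883  0.3103  0.0001]
 [ 0.5882  0.305  -0.    ]
 [ 0.589   0.3006 -0.0041]
 [ 0.5879  0.2941  0.0001]
 [ 0.5875  0.2884  0.0015]
 [ 0.5885  0.2842 -0.0037]
 [ 0.566   0.2553  0.097 ]
 [ 0.5653  0.2498  0.0998]
 [ 0.5647  0.2443  0.102 ]
 [ 0.5636  0.2385  0.1061]
 [ 0.5629  0.233   0.1089]
 [ 0.5614  0.2268  0.1152]
 [ 0.5614  0.2221  0.1145]
 [ 0.5611  0.217   0.1157]
 [ 0.5598  0.2111  0.1211]
 [ 0.5598  0.2065  0.1204]
 [ 0.5583  0.2005  0.1265]
 [ 0.5575  0.1951  0.1296]
 [ 0.5574  0.1903  0.1297]
 [ 0.5591  0.187   0.1214]
 [ 0.56    0.1829  0.1168]
 [ 0.5619  0.1795  0.1079]
 [ 0.5604  0.1736  0.1143]
 [ 0.5594  0.1682  0.1182]
 [ 0.559   0.1631  0.1196]
 [ 0.56    0.159   0.1143]
 [ 0.5603  0.1544  0.1127]
 [ 0.5621  0.1507  0.104 ]
 [ 0.564   0.1469  0.0947]
 [ 0.5664  0.1434  0.0835]
 [ 0.5653  0.1379  0.0877]
 [ 0.5642  0.1324  0.0923]
 [ 0.5633  0.127   0.0959]
 [ 0.5636  0.1222  0.0942]
 [ 0.563   0.117   0.0964]
 [ 0.5691  0.1148  0.068 ]
 [ 0.5844  0.116  -0.0026]
 [ 0.5839  0.1104 -0.0008]
 [ 0.5837  0.105  -0.0006]
 [ 0.5829  0.0993  0.0028]]
```

View pics/b.png

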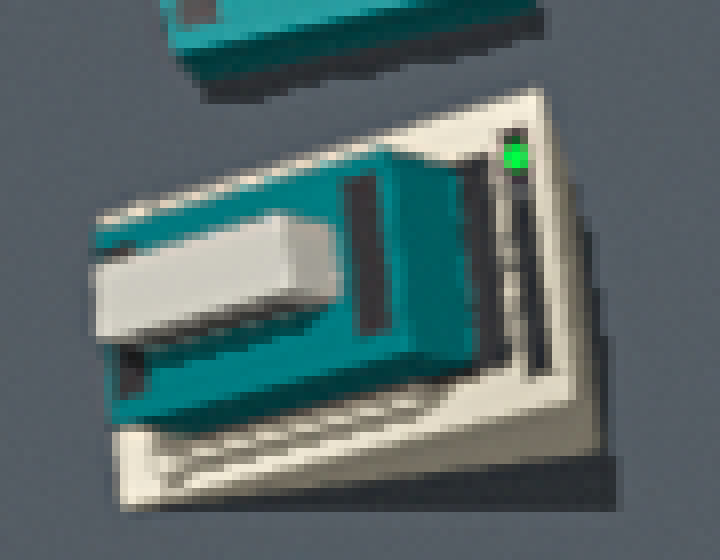

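Request:
servo_tool([
  [0,[0,0,-20],10],
  [0,[0,0,-20],10],
  [0,[0,0,-20],10],
  [0,[0,0,-20],10],
  [0,[0,0,0],10],
])

```text
time_s: 1.42
position: [0.1385, 0.6106, 0.3048]
tcp_rot: [[-0.453, 0.892, 0.002], [0.892, 0.453, 0.004], [0.003, 0.003, -1.0]]
force: [-0.7, -0.1, -0.5]
opening: 1.002
```

Request:
servo_tool([
  [0,[0,0,0],10],
  [0,[0,0,0],8],
  [0,[0,0,0],0],
])

```text
time_s: 1.8
position: [0.138, 0.6095, 0.3025]
tcp_rot: [[-0.162, 0.987, -0.0], [0.987, 0.162, -0.0], [-0.0, -0.0, -1.0]]
force: [1.0, 1.2, -0.3]
opening: 1.006
```

Request:
servo_tool([
  [0,[-49,31,0],0],
  [0,[-49,31,0],0],
  [0,[-49,31,0],0],
  [0,[-49,31,0],0],
  [0,[-49,31,0],0],
])

```text
time_s: 2.42
position: [0.3315, 0.3912, 0.3028]
tcp_rot: [[-0.163, 0.987, 0.001], [0.987, 0.163, 0.0], [0.0, 0.001, -1.0]]
force: [0.5, 1.3, 0.1]
opening: 0.999
```

Request:
servo_tool([
  [0,[-49,31,0],0],
  [0,[-49,31,0],0],
  [0,[-49,31,0],0],
  [0,[-49,31,0],0],
  [0,[-49,31,0],0],
])

```text
time_s: 3.05
position: [0.5239, 0.1741, 0.3028]
tcp_rot: [[-0.163, 0.987, 0.001], [0.987, 0.163, 0.0], [0.0, 0.001, -1.0]]
force: [-0.9, 0.6, -0.2]
opening: 0.999
```

Request:
servo_tool([
  [0,[-49,31,0],0],
  [0,[0,0,0],0],
  [0,[0,0,0],0],
])

```text
time_s: 3.42
position: [0.5605, 0.1323, 0.3022]
tcp_rot: [[-0.161, 0.987, -0.002], [0.987, 0.161, 0.001], [0.001, -0.001, -1.0]]
force: [0.3, 0.1, 0.1]
opening: 1.007
```

```bash
cat > cap.py <<'E'
import sys
from h import *
s=bot.read_state();p,d=bot.capture("wrist");n=sys.argv[1]
cv2.imwrite(f"pics/{n}.png",p);np.savez(f"pics/{n}.npz",p=p,d=d,R=s["tcp_rot"],t=s["position"],W=cloud("wrist",d,s))
print(s["time_s"],s["position"],s["tcp_rot"][:,0],s["joint_positions"])
E
python3 cap.py w1
```

```text
3.425 [0.5605 0.1323 0.3022] [-0.1611  0.9869  0.0008] [ 2.1539 21.7072 83.4957  0.0363 74.8826 -7.1289]
```

View pics/w1.png

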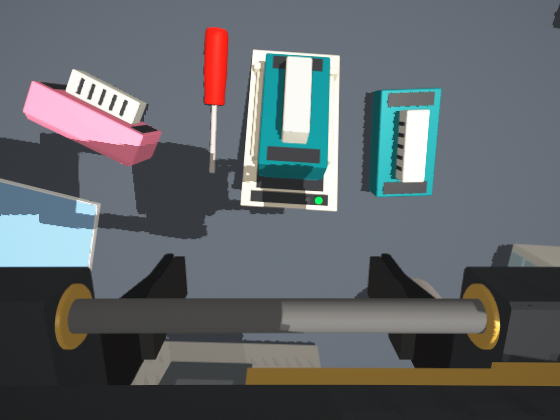

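```bash
cat > fitpack.py <<'E'
import sys
from h import *
D=np.load(f"pics/{sys.argv[1]}.npz");W=D["W"];p=D["p"]
u0,v0,u1,v1=map(int,sys.argv[2:6])
hsv=cv2.cvtColor(p,cv2.COLOR_BGR2HSV)
box=np.zeros(p.shape[:2],bool);box[v0:v1,u0:u1]=1
bar=box&(hsv[...,1]<60)&(hsv[...,2]>150)
n,l,st,c=cv2.connectedComponentsWithStats(bar.astype(np.uint8))
bar=l==1+np.argmax(st[1:,4])
w=W[bar];w=w[~np.isnan(w[:,0])]
# RANSAC plane
rng=np.random.default_rng(0);best=None
for i in range(400):
    a=w[rng.choice(len(w),3,False)];nn=np.cross(a[1]-a[0],a[2]-a[0])
    if np.linalg.norm(nn)<1e-9:continue
    nn/=np.linalg.norm(nn)
    if abs(nn[2])<.5: continue
    m=abs((w-a[0])@nn)<.002
    if best is None or m.sum()>best.sum():best=m
q=w[best];c=q.mean(0);N=np.linalg.svd(q-c)[2][2];N*=np.sign(N[2])
ex=np.cross([0,0,1.],N) if False else np.linalg.svd(q-c)[2][0]
ey=np.cross(N,ex)
uv=np.c_[(q-c)@ex,(q-c)@ey].astype(np.float32)
r=cv2.minAreaRect(uv*1000);print("inl",len(q),len(w),"N",N,"tilt",np.degrees(np.arccos(N[2])),"rect",r)
C=c+ex*r[0][0]/1000+ey*r[0][1]/1000
ang=np.radians(r[2]+(90 if r[1][1]>r[1][0] else 0));L=ex*np.cos(ang)+ey*np.sin(ang)
print("top centre",C,"long axis",L,"yaw",np.degrees(np.arctan2(L[1],L[0])),"origin",C-N*.066)
E
python3 fitpack.py w1 265 50 325 150; python3 fitpack.py w1 390 105 430 185
```

```text
inl 1968 2287 N [-0.047   0.4961  0.867 ] tilt 29.88708321237247 rect ((-1.4685096740722656, 0.16580867767333984), (76.10482025146484, 24.07386589050293), 0.1643507182598114)
top centre [0.5622 0.2232 0.1122] long axis [ 0.0837 -0.863   0.4983] yaw -84.45740414692861 origin [0.5653 0.1904 0.055 ]
inl 1588 1657 N [-0.0137 -0.0058  0.9999] tilt 0.8557099627045794 rect ((1.2116584777832031, 0.35081958770751953), (75.50385284423828, 23.93105697631836), 0.2956222891807556)
top centre [0.6971 0.1916 0.0659] long axis [ 0.1952 -0.9808 -0.003 ] yaw -78.74607304904829 origin [ 0.698   0.192  -0.0001]
```

Request:
servo_tool([
  [0,[0,0,0],3.8],
  [0,[43,5,0],0],
  [0,[42,5,50],0],
  [0,[0,0,60],0],
  [0,[0,0,50],0],
])

```text
time_s: 4.1
position: [0.5609, 0.2183, 0.1435]
tcp_rot: [[-0.1, 0.995, -0.001], [0.995, 0.1, 0.0], [0.0, -0.001, -1.0]]
force: [-0.6, -0.6, 0.2]
opening: 0.999
```

Request:
servo_tool([
  [0,[0,0,30],0],
  [0,[0,0,10],0],
  [0,[0,0,0],0],
  [0,[0,0,0],0],
])

```text
time_s: 4.6
position: [0.564, 0.2165, 0.1066]
tcp_rot: [[-0.095, 0.995, 0.003], [0.995, 0.095, 0.001], [0.0, 0.003, -1.0]]
force: [0.3, 0.3, -0.1]
opening: 0.998
```

Request:
servo_tool([
  [0,[0,0,0],0],
  [0,[0,0,0],0],
])

```text
time_s: 4.85
position: [0.5635, 0.2159, 0.1058]
tcp_rot: [[-0.095, 0.996, 0.002], [0.996, 0.095, 0.0], [0.0, 0.002, -1.0]]
force: [-0.9, -0.3, -0.3]
opening: 0.999
```

```bash
python3 cap.py w2; sleep 0.2; python3 -c "
from h import *
print(bot.read_state()['position'],bot.read_state()['tcp_rot'])"
```

```text
4.85 [0.5635 0.2159 0.1058] [-0.0946  0.9955  0.0001] [10.3655 37.141  90.9975 -0.0003 51.7597  4.9357]
[0.5634 0.2159 0.1056] [[-0.0946  0.9955  0.0013]
 [ 0.9955  0.0946  0.0002]
 [ 0.0001  0.0013 -1.    ]]
```

View pics/w2.png

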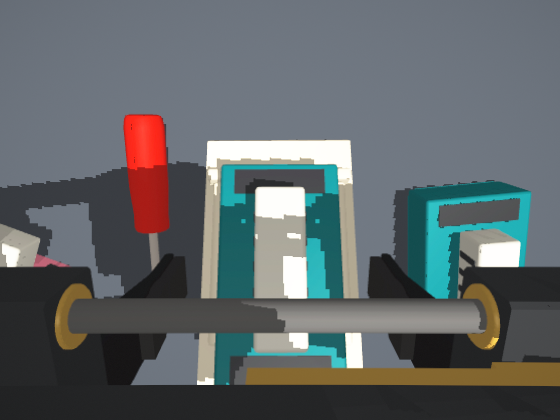

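Request:
servo_tool([
  [0,[2,0,8],0],
  [0,[0,0,4],0],
  [0,[0,0,0],0],
  [0.6,[0,0,0],0],
  [0.9,[0,0,0],0],
])

```text
time_s: 5.52
position: [0.563, 0.2179, 0.0929]
tcp_rot: [[-0.095, 0.996, 0.0], [0.996, 0.095, 0.0], [0.0, 0.0, -1.0]]
force: [0.5, -0.5, 0.2]
opening: 0.854
```

Request:
servo_tool([
  [1,[0,0,0],0],
  [1,[0,0,0],0],
  [1,[0,0,0],0],
])

```text
time_s: 5.9
position: [0.5628, 0.2178, 0.0929]
tcp_rot: [[-0.095, 0.996, 0.0], [0.996, 0.095, -0.0], [-0.0, 0.0, -1.0]]
force: [0.7, 0.0, -1.6]
opening: 0.516
```

Request:
servo_tool([
  [1,[0,0,0],0],
  [1,[0,0,0],0],
  [1,[0,0,0],0],
  [1,[0,0,0],0],
])

```text
time_s: 6.4
position: [0.5639, 0.218, 0.0931]
tcp_rot: [[-0.095, 0.996, 0.002], [0.996, 0.095, 0.0], [0.0, 0.002, -1.0]]
force: [3.0, 1.4, -0.1]
opening: 0.274
```

Request:
servo_tool([
  [1,[0,0,0],0],
  [1,[3,0,-5],0],
  [1,[5,0,-8.7],0],
  [1,[7.5,0,-13],0],
  [1,[7.5,0,-13],0],
])

```text
time_s: 7.02
position: [0.5599, 0.2415, 0.1334]
tcp_rot: [[-0.095, 0.995, -0.001], [0.995, 0.095, 0.0], [0.0, -0.001, -1.0]]
force: [-0.2, -0.3, -4.6]
opening: 0.276
```

Request:
servo_tool([
  [1,[8,0,-14],0],
  [1,[0,0,-30],0],
  [1,[0,0,-40],0],
  [1,[0,0,0],0],
  [1,[0,0,0],0],
])

```text
time_s: 7.65
position: [0.5588, 0.2488, 0.216]
tcp_rot: [[-0.095, 0.995, -0.002], [0.995, 0.095, -0.0], [-0.0, -0.002, -1.0]]
force: [-0.5, 0.9, -4.8]
opening: 0.276
```

```bash
python3 cap.py w3; python3 -c "
from h import *
p,d=bot.capture('scene');cv2.imwrite('pics/s3.png',p[100:300,180:460].repeat(2,0).repeat(2,1))"
```

```text
7.65 [0.5588 0.2488 0.216 ] [-0.0949  0.9955 -0.0002] [13.5409 29.6451 84.4039  0.003  66.059   8.0914]
```

View pics/w3.png

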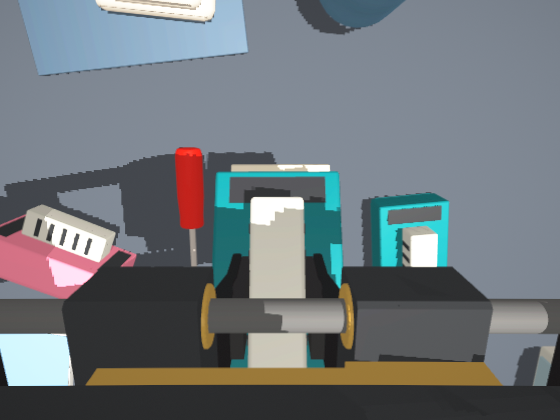

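View pics/s3.png

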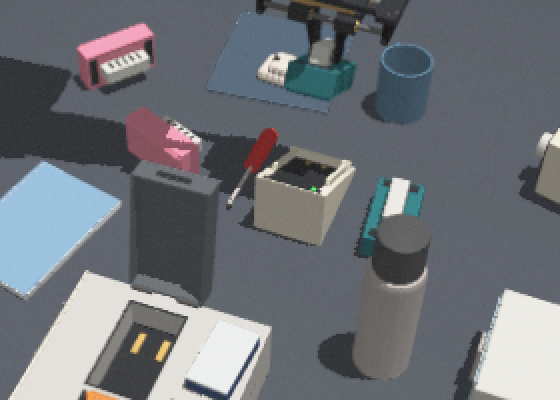

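```bash
python3 fitpack.py w3 250 195 305 250; python3 - <<'E'
from h import *
W=np.load("pics/w3.npz")["W"]
for v in range(180,262,8):print(v,W[v,225],W[v,278],W[v,330])
E
```

```text
inl 2793 2826 N [-0.0468  0.498   0.8659] tilt 30.01512960669687 rect ((0.3480348587036133, 0.005275726318359375), (23.75850486755371, 24.09772491455078), 80.39920806884766)
top centre [0.5539 0.276  0.2223] long axis [ 0.0772 -0.8624  0.5002] yaw -84.88605325534505 origin [0.557  0.2432 0.1652]
180 [0.5258 0.2854 0.1858] [0.5536 0.288  0.1855] [0.5808 0.2905 0.1853]
188 [0.5263 0.2816 0.188 ] [0.5539 0.2844 0.1886] [0.5809 0.2868 0.1883]
196 [0.5268 0.2777 0.1896] [0.5543 0.2807 0.191 ] [0.5813 0.2829 0.1897]
204 [0.5272 0.2739 0.1913] [0.554  0.2832 0.2176] [0.5816 0.279  0.1911]
212 [0.5277 0.2703 0.1937] [0.5543 0.2804 0.2207] [0.5816 0.2756 0.1947]
220 [0.5283 0.2668 0.1962] [0.5546 0.2768 0.221 ] [0.5816 0.2722 0.1976]
228 [0.5287 0.2629 0.1976] [0.5549 0.2741 0.2241] [0.5819 0.2685 0.1992]
236 [0.5292 0.2595 0.2001] [0.5552 0.2704 0.2242] [0.5823 0.2646 0.2003]
244 [0.5297 0.256  0.2024] [0.5554 0.2682 0.2282] [0.5824 0.2611 0.2027]
252 [0.5303 0.2529 0.2053] [0.5557 0.2649 0.2292] [0.5828 0.2572 0.2036]
260 [0.5307 0.2493 0.2068] [0.556  0.2617 0.2304] [0.583  0.2538 0.2058]
```

Request:
servo_tool([
  [1,[-42,-15,0],0],
  [1,[-42,-15,0],0],
  [1,[-42,-15,0],0],
  [1,[-42,-15,0],0],
  [1,[-40,-15,0],0],
])

```text
time_s: 8.38
position: [0.5036, 0.0333, 0.2152]
tcp_rot: [[-0.095, 0.996, -0.003], [0.996, 0.095, 0.0], [0.001, -0.003, -1.0]]
force: [1.1, -0.5, -4.2]
opening: 0.271
```

Request:
servo_tool([
  [1,[0,0,40],0],
  [1,[0,0,50],0],
  [1,[0,0,40],0],
  [1,[0,0,10],0],
  [1,[0,0,0],0],
])

```text
time_s: 9.0
position: [0.5047, 0.0346, 0.076]
tcp_rot: [[-0.095, 0.996, -0.002], [0.996, 0.095, 0.0], [0.0, -0.002, -1.0]]
force: [-0.0, -0.8, -4.7]
opening: 0.272
```

Request:
servo_tool([
  [1,[0,0,5],0],
  [1,[0,0,5],0],
  [1,[0,0,3],0],
  [1,[0,0,3],0],
  [1,[0,0,0],0],
])

```text
time_s: 9.62
position: [0.5062, 0.0327, 0.0638]
tcp_rot: [[-0.097, 0.995, 0.004], [0.995, 0.097, -0.003], [-0.004, 0.003, -1.0]]
force: [-4.1, -7.0, 18.7]
opening: 0.273
```

Request:
servo_tool([
  [1,[0,0,2],0],
  [1,[0,0,2],0],
  [1,[0,0,0],0],
])

```text
time_s: 10.0
position: [0.5066, 0.0311, 0.0615]
tcp_rot: [[-0.098, 0.995, 0.005], [0.995, 0.099, -0.006], [-0.006, 0.004, -1.0]]
force: [-7.6, -11.7, 32.7]
opening: 0.272
```

```bash
python3 cap.py w4;python3 fitpack.py w4 250 195 305 250
```

```text
10.0 [0.5066 0.0311 0.0615] [-0.0985  0.9951 -0.0064] [ -8.937   36.3083 106.5318  -0.4915  36.8286 -14.198 ]
inl 2619 2632 N [-0.0375  0.4419  0.8963] tilt 26.328012658387774 rect ((0.07256793975830078, 0.25904273986816406), (23.23388671875, 21.38814926147461), 1.711432933807373)
top centre [0.5017 0.0586 0.0712] long axis [ 0.9953  0.0964 -0.0059] yaw 5.529499870798426 origin [0.5042 0.0294 0.012 ]
```

Request:
servo_tool([
  [1,[0,0,-4],0],
  [0.7,[0,0,0],0],
  [0.7,[0,0,0],0],
  [0.66,[0,0,0],0],
  [0.62,[0,0,0],0],
])

```text
time_s: 10.68
position: [0.5047, 0.0348, 0.0602]
tcp_rot: [[-0.095, 0.995, -0.001], [0.995, 0.095, 0.0], [0.0, -0.001, -1.0]]
force: [-0.6, 0.1, 0.1]
opening: 0.362
```

```bash
python3 cap.py w5;python3 fitpack.py w5 240 175 315 250
```

```text
10.675 [0.5047 0.0348 0.0602] [-0.0951  0.9955  0.0002] [ -8.7319  36.4477 106.5697   0.      37.0276 -14.1884]Traceback (most recent call last):
  File "fitpack.py", line 9, in <module>
    bar=l==1+np.argmax(st[1:,4])
             ~~~~~~~~~^^^^^^^^^^
    return _wrapfunc(a, 'argmax', axis=axis, out=out, **kwds)
    return bound(*args, **kwds)
ValueError: attempt to get argmax of an empty sequence
```

View pics/w5.png

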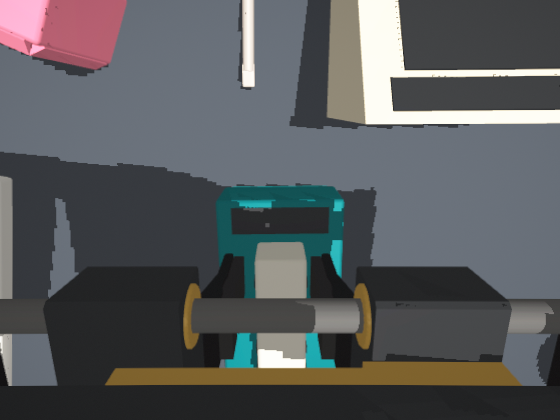

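```bash
python3 - <<'E'
from h import *
D=np.load("pics/w5.npz");W=D["W"];p=D["p"];R=D["R"];t=D["t"]
T=(W-t)@R*1000
m=np.zeros(W.shape[:2],bool);m[185:260,205:350]=1
body=m&(abs(W[...,2]-.04)<.004)
r=cv2.minAreaRect(T[body][:,:2].astype(np.float32));print("body z",np.median(W[body][:,2]),r,"tool-x max",np.percentile(T[body][:,0],[97,99.5]),"y",np.percentile(T[body][:,1],[1,99]))
bar=m&(W[...,2]>.058)
print("bar",bar.sum(),np.median(W[bar][:,2]),np.percentile(T[bar],[1,50,99],axis=0))
w=W[body];A=np.c_[w[:,:2],np.ones(len(w))];print("slope",np.linalg.lstsq(A,w[:,2],rcond=None)[0])
E
```

```text
body z 0.04018584475016088 ((15.103578567504883, -0.8442955017089844), (66.1682357788086, 33.91096496582031), 89.83164978027344) tool-x max [31.3512 31.8543] y [-32.9358  31.3556]
bar 524 0.06253041523847205 [[  8.5154 -26.3772  -7.5944]
 [  9.5828  -0.1104  -2.3445]
 [ 10.9765  22.0527   2.0729]]
slope [ 0.0005 -0.0099  0.0404]
```

Request:
servo_tool([
  [0.6,[-14,-0.5,0],0],
  [0.6,[-14,0,6],0],
  [0.6,[0,0,10],0],
  [0.8,[0,0,0],0],
  [1,[0,0,0],0],
])

```text
time_s: 11.35
position: [0.5074, 0.0067, 0.0442]
tcp_rot: [[-0.095, 0.996, 0.0], [0.996, 0.095, 0.0], [-0.0, 0.0, -1.0]]
force: [-0.8, -0.5, -4.0]
opening: 0.275
```

Request:
servo_tool([
  [1,[0,0,0],0],
  [1,[0,0,0],0],
  [1,[0,0,0],0],
  [1,[0,0,0],0],
])

```text
time_s: 11.85
position: [0.5069, 0.0068, 0.0445]
tcp_rot: [[-0.095, 0.995, -0.0], [0.995, 0.095, 0.0], [0.0, -0.0, -1.0]]
force: [-1.0, 0.9, -4.4]
opening: 0.274
```

Request:
servo_tool([
  [1,[5,0,-30],0],
  [1,[10,0,-60],0],
  [1,[5,0,-60],0],
  [1,[0,0,-60],0],
  [1,[0,0,-60],0],
])

```text
time_s: 12.48
position: [0.5041, 0.0269, 0.3163]
tcp_rot: [[-0.095, 0.995, -0.001], [0.995, 0.095, 0.0], [0.0, -0.001, -1.0]]
force: [1.3, -0.7, -4.5]
opening: 0.275
```

Request:
servo_tool([
  [1,[0,0,-55],0],
  [1,[-55,0,0],0],
  [1,[-60,0,0],0],
  [1,[-60,0,0],0],
  [1,[-60,0,0],0],
])

```text
time_s: 13.1
position: [0.5266, -0.2086, 0.369]
tcp_rot: [[-0.095, 0.995, -0.001], [0.995, 0.095, 0.001], [0.001, -0.001, -1.0]]
force: [0.9, 0.0, -3.8]
opening: 0.278
```

Request:
servo_tool([
  [1,[-60,0,0],0],
  [1,[-60,0,0],0],
  [1,[-35,0,0],0],
  [1,[0,0,0],0],
  [1,[0,0,0],0],
])

```text
time_s: 13.72
position: [0.5414, -0.3607, 0.3685]
tcp_rot: [[-0.095, 0.996, -0.002], [0.996, 0.095, 0.003], [0.003, -0.002, -1.0]]
force: [-0.2, 0.7, -5.0]
opening: 0.273
```

```bash
python3 cap.py w6
```

```text
13.725 [ 0.5414 -0.3607  0.3685] [-0.0946  0.9955  0.0028] [-43.5135  25.7294  66.6079   0.0365  87.8437 -48.9427]
```

View pics/w6.png

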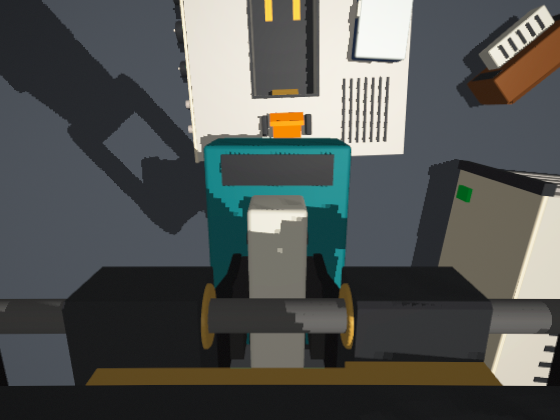

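Request:
servo_tool([
  [1,[-50,0,0],0],
  [1,[-50,0,0],0],
  [1,[0,0,0],0],
  [1,[0,0,0],0],
])

```text
time_s: 14.28
position: [0.5517, -0.4596, 0.3692]
tcp_rot: [[-0.096, 0.995, -0.001], [0.995, 0.096, 0.002], [0.002, -0.001, -1.0]]
force: [0.8, 0.1, -4.7]
opening: 0.278
```

```bash
python3 cap.py w7
```

```text
14.275 [ 0.5517 -0.4596  0.3692] [-0.0958  0.9954  0.002 ] [-48.7113  32.24    55.2603   0.0433  92.6127 -54.204 ]
```

View pics/w7.png

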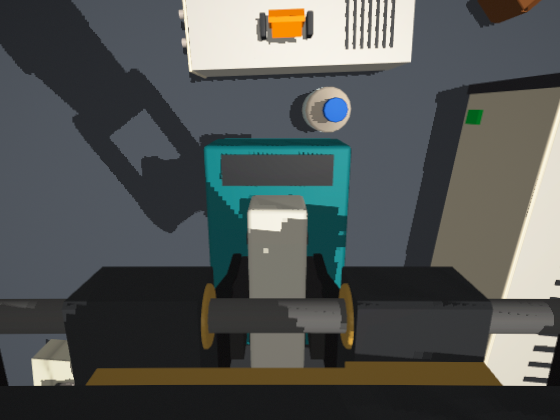

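Request:
servo_tool([
  [1,[57,0,0],0],
  [1,[57,0,0],0],
  [1,[57,0,0],0],
  [1,[0,0,0],0],
  [1,[0,0,0],0],
])

```text
time_s: 14.95
position: [0.5357, -0.2899, 0.3707]
tcp_rot: [[-0.097, 0.995, 0.002], [0.995, 0.097, -0.002], [-0.002, 0.001, -1.0]]
force: [0.3, 0.3, -3.4]
opening: 0.276
```

```bash
python3 cap.py w8
```

```text
14.95 [ 0.5357 -0.2899  0.3707] [-0.097   0.9953 -0.002 ] [-38.9031  21.6247  72.8983  -0.0294  85.3405 -44.4655]
```

View pics/w8.png

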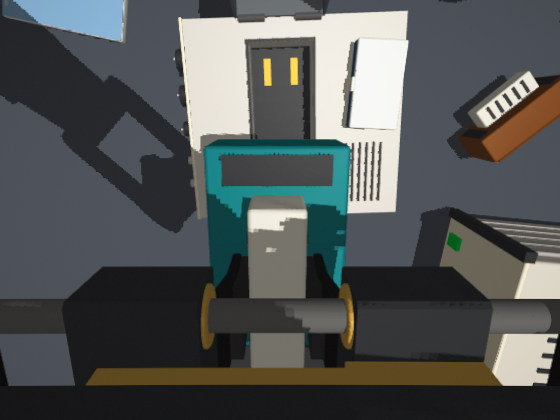

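```bash
cat > fitamp.py <<'E'
from h import *
from scipy.optimize import least_squares
def edges(n,vr,ur):
    D=np.load(f"pics/{n}.npz");W=D["W"];z=W[...,2]
    deck=(abs(z-.095)<.005)
    return W,deck
for n,vrange in(("w8",(20,135)),("w6",(2,90))):
    D=np.load(f"pics/{n}.npz");W=D["W"];z=W[...,2]
    deck=(abs(z-.0955)<.006)
    m=np.zeros_like(deck);m[0:215,160:420]=1;deck&=m
    print(n,"deck z",np.median(z[deck]))
    L=[];Rr=[];bl=[];br=[]
    for v in range(*vrange):
        us=np.where(deck[v])[0]
        if len(us)<50:continue
        L.append(W[v,us[0]]);Rr.append(W[v,us[-1]])
        mid=285
        l=us[us<mid-5]; r=us[(us>mid)]
        bl.append(W[v,l[-1]]);br.append(W[v,r[0]])
    for nm,P in(("L",L),("R",Rr),("bayL",bl),("bayR",br)):
        P=np.array(P)
        def res(a):return P[:,0]-a[0]-a[1]*(P[:,1]+.2)
        s=least_squares(res,[P[:,0].mean(),0],loss="soft_l1",f_scale=.001)
        print(nm,len(P),"x at y=-.2:",s.x[0],"yaw",np.degrees(np.arctan(-s.x[1])),"rms",np.median(abs(res(s.x))))
    # columns: back edge of deck(+y), bay ends
    for nm,ur,f in(("deck+y",(190,235),"first"),("deck+y",(330,400),"first"),("deck-y",(360,392),"last"),("bay+y",(262,302),"bayfirst"),("bay-y",(262,302),"baylast")):
        P=[]
        for u in range(*ur):
            vs=np.where(deck[:,u])[0]
            if len(vs)==0:continue
            if f=="first":P.append(W[vs[0],u])
            elif f=="last":P.append(W[vs[-1],u])
            else:
                low=np.where((z[:,u]<.085)&(z[:,u]>.04))[0]
                low=low[low<130]
                if len(low)==0:continue
                if f=="bayfirst":
                    a=[v for v in vs if v<low[0]]
                    if a:P.append(W[a[-1],u])
                else:
                    a=[v for v in vs if v>low[-1]]
                    if a:P.append(W[a[0],u])
        if len(P)<5:continue
        P=np.array(P);s=np.polyfit(P[:,0]-.536,P[:,1],1);print(nm,len(P),"y at x=.536",s[1],"yaw",np.degrees(np.arctan(s[0])),np.median(P[:,2]))
E
python3 fitamp.py
python3 - <<'E'
import cv2
p=cv2.imread("pics/w8.png");cv2.imwrite("pics/c8.png",cv2.resize(p[0:150,170:420],None,fx=3,fy=3,interpolation=cv2.INTER_NEAREST))
E
```

```text
w8 deck z 0.09521017806308324
L 115 x at y=-.2: 0.42222759620575706 yaw 7.186592488260644 rms 0.00030122391343759443
R 115 x at y=-.2: 0.6541709527308327 yaw 37.989849616284985 rms 0.016784647501721428
bayL 115 x at y=-.2: 0.49486983470365153 yaw 5.305786115644289 rms 0.0009025550216238123
bayR 115 x at y=-.2: 0.5653497803568143 yaw 7.8006911615961085 rms 0.0009986976656904704
deck+y 45 y at x=.536 -0.11892577014832584 yaw 7.3903409220223 0.09510669494269136
deck+y 70 y at x=.536 -0.11899470893738832 yaw 7.222524887260102 0.09505993276560218
deck-y 32 y at x=.536 -0.33557775328377387 yaw 5.435690265575589 0.09518302312732121
bay+y 40 y at x=.536 -0.14390906454690908 yaw 7.409691762920987 0.09230509190720779
w6 deck z 0.09517118768952415
L 88 x at y=-.2: 0.422564459065646 yaw 7.119145662565537 rms 0.0003458527470429676
R 88 x at y=-.2: 0.6656730003131205 yaw 8.121334902349298 rms 0.00038457235101102755
bayL 88 x at y=-.2: 0.494714760122634 yaw 7.2195522257013325 rms 0.0002158303281502242
bayR 88 x at y=-.2: 0.5664716581144048 yaw 7.434200411047548 rms 0.00015567420087111332
deck+y 45 y at x=.536 -0.17578013179922447 yaw 5.360997051400798 0.09521311737897592
deck+y 70 y at x=.536 -0.12590151691443396 yaw -43.460018971935455 0.09578128239570971
deck-y 32 y at x=.536 -0.33783598592294434 yaw 6.318983800819885 0.09512088846635908
bay-y 40 y at x=.536 -0.27006057193280963 yaw 7.560208872787864 0.09547273946581386
```

View pics/c8.png

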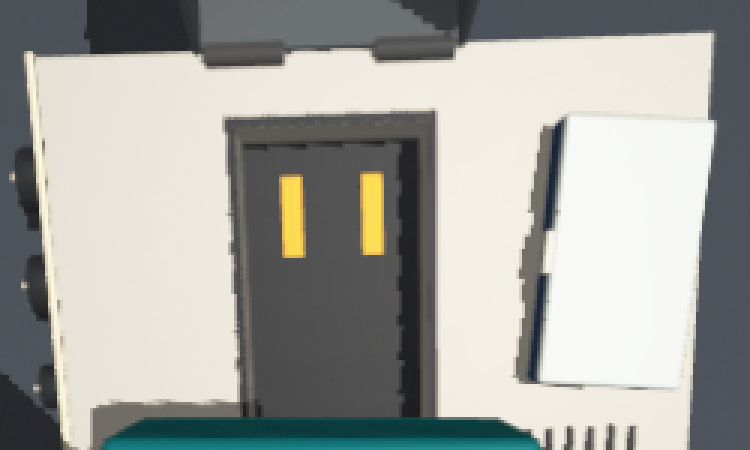

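```bash
python3 - <<'E'
from h import *
for n in("w8","w7","w6"):
    D=np.load(f"pics/{n}.npz");W=D["W"];R=D["R"];t=D["t"]
    T=(W-t)@R*1000
    m=np.zeros(W.shape[:2],bool);m[135:262,195:360]=1
    body=m&(abs(T[...,2]-4.5)<6)   # tool z down
    body=cv2.morphologyEx(body.astype(np.uint8),cv2.MORPH_OPEN,np.ones((3,3)))>0
    q=T[body];print(n,"z",np.median(q[:,2]),cv2.minAreaRect(q[:,:2].astype(np.float32)))
    # edges
    tops=[T[np.where(body[:,u])[0][0],u] for u in range(225,335) if body[:,u].any()]
    tops=np.array(tops);s=np.polyfit(tops[:,1],tops[:,0],1);print(" end x",s,"yawoff",np.degrees(np.arctan(s[0])))
    l=np.array([T[v,np.where(body[v])[0][0]] for v in range(165,240)]);r=np.array([T[v,np.where(body[v])[0][-1]] for v in range(165,240)])
    for e in(l,r):s=np.polyfit(e[:,0],e[:,1],1);print(" side",np.polyval(s,0),np.polyval(s,40),"yaw",np.degrees(np.arctan(s[0])))
    A=np.c_[q[:,:2],np.ones(len(q))];print(" slope deg",np.degrees(np.linalg.lstsq(A,q[:,2],rcond=None)[0][:2]))
E
```

```text
w8 z 3.609943420890787 ((32.37749481201172, -2.1557159423828125), (66.36885070800781, 55.94281768798828), 89.98977661132812)
 end x [-0.0009 60.192 ] yawoff -0.05282133646479722
 side -34.754731559126554 -34.76367349046427 yaw -0.012808372945307464
 side 30.306308394969786 30.376561088032577 yaw 0.10062946682931795
 slope deg [-0.1938  0.0549]
w7 z 3.351560056865752 ((32.554779052734375, -2.145252227783203), (56.039955139160156, 66.53335571289062), 0.3228779435157776)
 end x [-0.0003 60.3587] yawoff -0.019685303564920324
 side -34.772659291871236 -34.66473628148378 yaw 0.1545879500760815
 side 30.410794078511017 30.429212178171223 yaw 0.02638198256505409
 slope deg [-0.6516 -0.0465]
w6 z 3.0592694164747662 ((32.43059539794922, -1.9384765625), (56.484622955322266, 66.668212890625), 0.02160930074751377)
 end x [-0.0009 60.5465] yawoff -0.052277290390927225
 side -34.48337399139816 -34.664098483222354 yaw -0.2588670044672938
 side 30.414695913158603 30.4499699601697 yaw 0.05052633740459
 slope deg [-0.747  -0.1153]
```

Request:
servo_tool([
  [1,[0,0,0],-1.85],
  [1,[42,4,20],0],
  [1,[41,4.5,30],0],
  [1,[0.8,0,50],0],
  [1,[0,0,50],0],
])

```text
time_s: 15.62
position: [0.5339, -0.2075, 0.2187]
tcp_rot: [[-0.128, 0.992, 0.002], [0.992, 0.128, -0.001], [-0.002, 0.002, -1.0]]
force: [0.4, -0.3, -4.2]
opening: 0.273
```

Request:
servo_tool([
  [1,[0,0,50],0],
  [1,[0,0,20],0],
  [1,[0,0,0],0],
  [1,[0,0,0],0],
  [1,[0,0,0],0],
])

```text
time_s: 16.25
position: [0.5343, -0.2077, 0.1511]
tcp_rot: [[-0.127, 0.992, 0.003], [0.992, 0.127, -0.002], [-0.002, 0.003, -1.0]]
force: [0.2, 0.2, -4.7]
opening: 0.276
```

```bash
python3 cap.py w9
```

```text
16.25 [ 0.5343 -0.2077  0.1511] [-0.1267  0.9919 -0.0022] [-32.4111  31.4879  93.7229   0.0001  54.5911 -39.69  ]
```

View pics/w9.png

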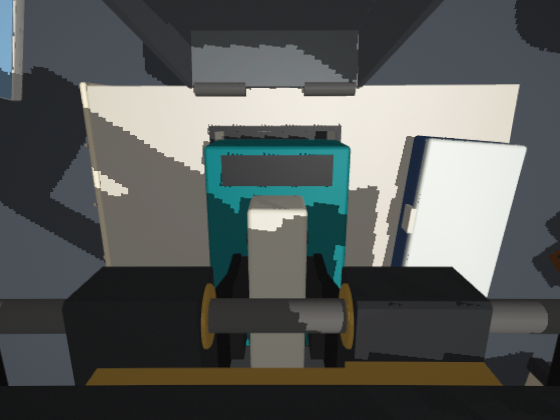

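```bash
python3 - <<'E'
from h import *
D=np.load("pics/w9.npz");W=D["W"];R=D["R"];t=D["t"];z=W[...,2];T=(W-t)@R*1000
deck=abs(z-.095)<.004
print("deckz",np.median(z[deck]))
l=[];r=[]
for v in range(127,138):
    us=np.where(deck[v])[0]; a=us[us<260];b=us[us>280]
    l.append(T[v,a[-1]]);r.append(T[v,b[0]])
l,r=np.array(l),np.array(r);print("L",np.round(l[:,:2],1).tolist(),"R",np.round(r[:,:2],1).tolist())
e=[]
for u in range(215,335):
    vs=np.where(deck[:140,u])[0]
    if len(vs):e.append(T[vs[-1],u])
e=np.array(e);print("end",np.polyfit(e[:,1],e[:,0],1),np.median(e[:,2]))
m=np.zeros(W.shape[:2],bool);m[135:262,195:360]=1
body=m&(abs(T[...,2]-4.5)<6);q=T[body];print(cv2.minAreaRect(q[:,:2].astype(np.float32)),np.percentile(q[:,0],99.5))
E
```

```text
deckz 0.09515610801738986
L [[65.6, -12.1], [65.0, -12.2], [64.4, -12.3], [63.9, -12.2], [63.2, -38.5], [62.7, -38.3], [62.1, -38.4], [61.6, -38.4], [61.0, -38.4], [60.3, -38.2], [59.9, -38.3]] R [[65.6, 0.4], [65.0, 0.4], [64.4, 0.4], [63.9, 0.4], [63.1, 31.7], [62.7, 31.5], [61.9, 31.5], [61.6, 31.3], [61.0, 31.6], [60.2, 31.5], [59.6, 31.6]]
end [-0.0016 63.8063] 55.3093224276567
((32.216224670410156, -2.2463340759277344), (56.122581481933594, 66.11299133300781), 0.09373503923416138) 60.15882676539193
```

Request:
servo_tool([
  [1,[1.2,-1,10],0],
  [1,[0,0,8],0],
  [1,[0,0,6],0],
  [1,[0,0,0],0],
])

```text
time_s: 16.8
position: [0.5316, -0.2054, 0.1247]
tcp_rot: [[-0.127, 0.992, -0.002], [0.992, 0.127, 0.001], [0.001, -0.001, -1.0]]
force: [0.2, 0.1, -3.8]
opening: 0.276
```

Request:
servo_tool([
  [1,[0,0,6],0],
  [1,[0,0,5],0],
  [1,[0,0,4],0],
  [1,[0,0,0],0],
])

```text
time_s: 17.3
position: [0.5318, -0.2049, 0.1103]
tcp_rot: [[-0.127, 0.992, -0.001], [0.992, 0.127, 0.001], [0.001, -0.001, -1.0]]
force: [-0.3, 3.6, -2.0]
opening: 0.271
```

Request:
servo_tool([
  [1,[0,0,3],0],
  [1,[0,0,3],0],
  [1,[0,0,2],0],
  [1,[0,0,0],0],
])

```text
time_s: 17.8
position: [0.5315, -0.2051, 0.1019]
tcp_rot: [[-0.127, 0.992, -0.001], [0.992, 0.127, 0.001], [0.002, -0.001, -1.0]]
force: [0.1, 4.3, -2.2]
opening: 0.276
```

Request:
servo_tool([
  [1,[0,0,2],0],
  [1,[0,0,2],0],
  [1,[0,0,2],0],
  [1,[0,0,0],0],
])

```text
time_s: 18.3
position: [0.5314, -0.205, 0.0989]
tcp_rot: [[-0.127, 0.992, -0.001], [0.992, 0.127, 0.001], [0.001, -0.001, -1.0]]
force: [-5.4, 7.2, 15.4]
opening: 0.275
```

```bash
cat > home.py <<'E'
import sys
from h import *
D=np.load(f"pics/{sys.argv[1]}.npz");W=D["W"];p=D["p"];hsv=cv2.cvtColor(p,cv2.COLOR_BGR2HSV);z=W[...,2]
teal=(hsv[...,0]>80)&(hsv[...,0]<100)&(hsv[...,1]>120)&(hsv[...,2]>40)&(abs(z-.1)<.02)
t=cv2.erode(teal.astype(np.uint8),np.ones((3,3)))>0
w=W[t];print("teal n",len(w),"z pct",np.percentile(w[:,2],[5,50,95]))
A=np.c_[w[:,0]-.5336,w[:,1]+.2076,np.ones(len(w))];print("slope",np.linalg.lstsq(A,w[:,2],rcond=None)[0])
deck=(abs(z-.095)<.003)&(hsv[...,1]<60)&(hsv[...,2]>100)
print("deck",np.median(z[deck]))
E
python3 cap.py w10;python3 home.py w10
```

```text
18.3 [ 0.5314 -0.205   0.0989] [-0.1269  0.9919  0.0009] [-32.3388  35.807   96.1527   0.0167  48.1102 -39.6427]
teal n 7796 z pct [0.094 0.095 0.096]
slope [-0.0013 -0.0001  0.095 ]
deck 0.09515511313352154
```

View pics/w10.png

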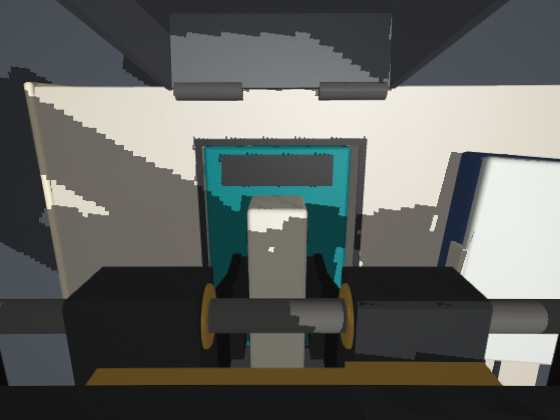

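Request:
servo_tool([
  [1,[0,0,1.5],0],
  [1,[0,0,0],0],
  [0.75,[0,0,0],0],
  [0.6,[0,0,0],0],
  [0.55,[0,0,0],0],
])

```text
time_s: 18.98
position: [0.5332, -0.2074, 0.0956]
tcp_rot: [[-0.127, 0.992, 0.003], [0.992, 0.127, -0.003], [-0.003, 0.002, -1.0]]
force: [-0.1, -0.0, -0.1]
opening: 0.407
```

Request:
servo_tool([
  [0.55,[0,0,-20],0],
  [0.55,[0,0,-40],0],
  [0.55,[0,0,-60],0],
  [0.55,[0,0,-60],0],
  [0.55,[0,0,0],0],
])

```text
time_s: 19.6
position: [0.5356, -0.2087, 0.2806]
tcp_rot: [[-0.126, 0.992, 0.011], [0.992, 0.127, -0.008], [-0.01, 0.01, -1.0]]
force: [0.1, -0.5, -0.6]
opening: 0.45
```

```bash
python3 cap.py w11;python3 home.py w11;python3 -c "
from h import *
p,d=bot.capture('top');cv2.imwrite('pics/t11.png',p);np.savez('pics/t11.npz',p=p,d=d,W=cloud('top',d))
W=cloud('top',d)
r=bot.trace('top','door')[0];w=W[r['region']];print(r['p'],r['bbox'],np.nanpercentile(w,[2,50,98],axis=0))
p,d=bot.capture('scene');cv2.imwrite('pics/s11.png',p)
W=cloud('scene',d);r=bot.trace('scene','door')[0];w=W[r['region']];np.save('pics/door11.npy',w);print(r['p'],r['bbox'],np.nanpercentile(w,[2,50,98],axis=0))
"
```

```text
19.6 [ 0.5356 -0.2087  0.2806] [-0.1264  0.9919 -0.0097] [-32.3939  22.397   85.9949  -0.0552  70.7987 -39.6436]
teal n 3537 z pct [0.0937 0.0949 0.0962]
slope [ 0.0007 -0.0003  0.0949]
deck 0.09504509101768721
0.59 [314.7, 164.0, 335.7, 221.4] [[ 0.4681 -0.116   0.0985]
 [ 0.5097 -0.0775  0.2552]
 [ 0.5628 -0.057   0.2622]]
0.75 [242.9, 193.3, 291.6, 251.1] [[ 0.4718 -0.2127  0.0033]
 [ 0.5266 -0.0914  0.1233]
 [ 0.5694 -0.026   0.3021]]
```

View pics/w11.png

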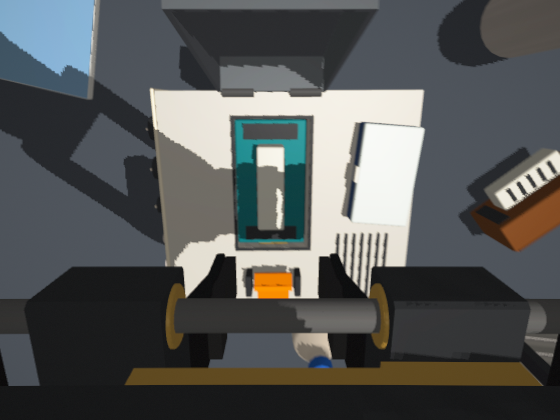

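View pics/t11.png

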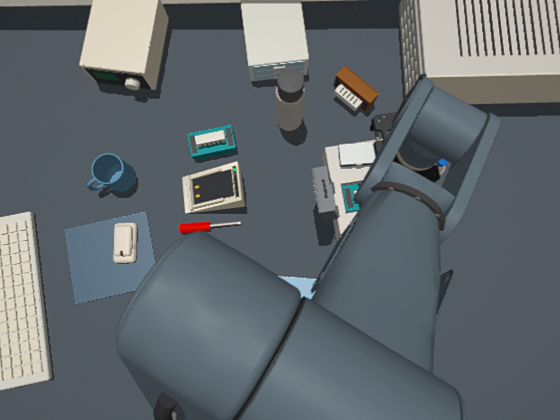

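View pics/s11.png

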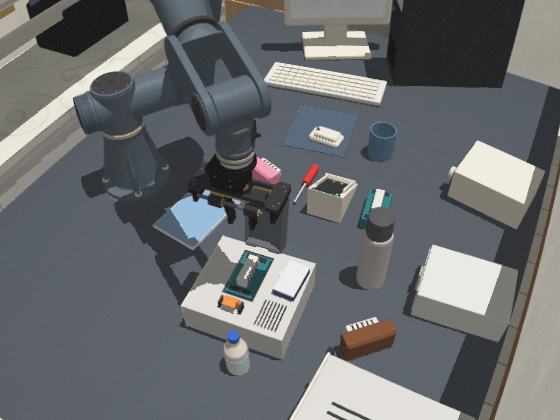

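Request:
servo_tool([
  [1,[0,-2,-35],0],
  [1,[48,0,0],0],
  [1,[50,0,0],0],
  [1,[50,0,0],0],
  [1,[46,0,0],0],
])

```text
time_s: 20.48
position: [0.5044, -0.012, 0.3082]
tcp_rot: [[-0.127, 0.992, -0.003], [0.992, 0.127, 0.001], [0.001, -0.003, -1.0]]
force: [1.2, -0.4, -0.3]
opening: 0.021
```

Request:
servo_tool([
  [1,[0,0,40],0],
  [1,[0,0,45],0],
  [1,[0,0,0],0],
  [1,[0,0,0],0],
  [1,[0,0,0],0],
])

```text
time_s: 21.1
position: [0.5068, -0.0141, 0.2265]
tcp_rot: [[-0.126, 0.992, 0.003], [0.992, 0.126, -0.001], [-0.001, 0.003, -1.0]]
force: [-0.1, 0.5, -0.7]
opening: 0.008
```

```bash
python3 -c "
from h import *
p,d=bot.capture('scene');cv2.imwrite('pics/s12.png',p[120:330,150:430].repeat(2,0).repeat(2,1))
p,d=bot.capture('top');cv2.imwrite('pics/t12.png',p)
print(bot.read_state()['position'])"
```

```text
[ 0.5064 -0.014   0.2264]
```

View pics/s12.png

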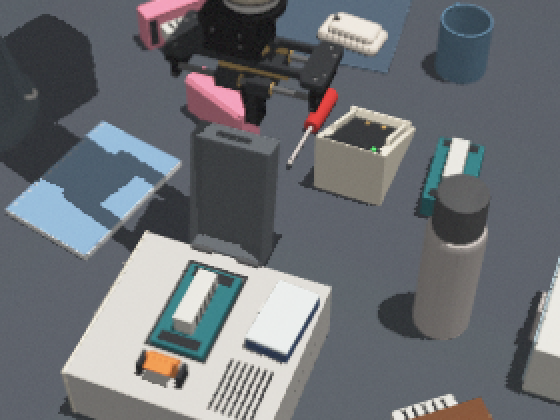

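View pics/t12.png

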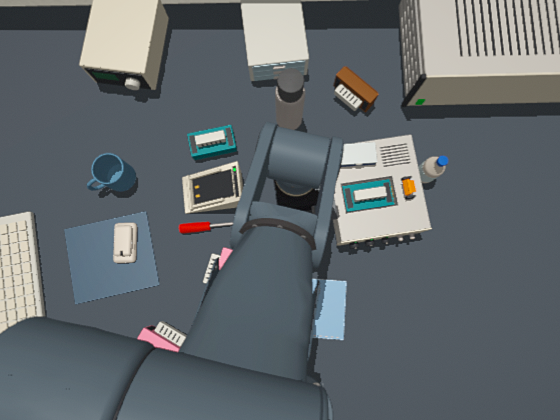

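Request:
servo_tool([
  [1,[-24,0,0],0],
  [1,[-10,0,-3],0],
  [1,[-10,0,-3],0],
  [1,[-10,0,-2],0],
  [1,[-10,0,-2],0],
])

```text
time_s: 21.82
position: [0.5136, -0.0774, 0.2353]
tcp_rot: [[-0.127, 0.992, 0.0], [0.992, 0.127, 0.0], [0.0, 0.0, -1.0]]
force: [-0.6, 2.2, 1.6]
opening: 0.004
```

Request:
servo_tool([
  [1,[-12,0,-2],0],
  [1,[-13,0,-2],0],
  [1,[-14,0,0],0],
  [1,[-14.5,0,1],0],
  [1,[-14,0,3],0],
])

```text
time_s: 22.45
position: [0.5223, -0.1453, 0.235]
tcp_rot: [[-0.127, 0.992, 0.0], [0.992, 0.127, -0.001], [-0.001, 0.0, -1.0]]
force: [-0.7, 0.6, 1.0]
opening: 0.008
```

Request:
servo_tool([
  [1,[-14,0,4],0],
  [1,[-13,0,5.5],0],
  [1,[-13,0,6.5],0],
  [1,[0,0,0],0],
])

```text
time_s: 22.95
position: [0.5269, -0.1846, 0.218]
tcp_rot: [[-0.126, 0.992, -0.001], [0.992, 0.126, 0.0], [0.001, -0.001, -1.0]]
force: [-0.1, 0.3, 0.5]
opening: 0.005
```

```bash
python3 cap.py w13; python3 -c "
from h import *
p,d=bot.capture('scene');cv2.imwrite('pics/s13.png',p[120:330,150:430].repeat(2,0).repeat(2,1))
"
```

```text
22.95 [ 0.5269 -0.1846  0.218 ] [-0.1256  0.9921  0.0006] [-30.7691  25.4343  91.9945  -0.0184  62.649  -37.9756]
```

View pics/s13.png

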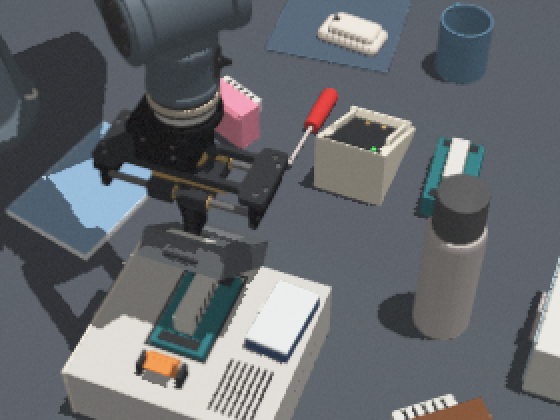

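View pics/w13.png

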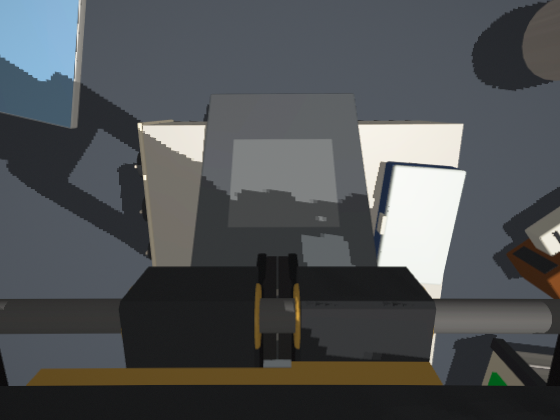

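Request:
servo_tool([
  [1,[-12,0,8],0],
  [1,[-11.5,0,9],0],
  [1,[-10,0,10],0],
  [1,[-9,0,11],0],
  [1,[-8,0,12],0],
])

```text
time_s: 23.68
position: [0.5337, -0.2346, 0.1681]
tcp_rot: [[-0.127, 0.992, 0.0], [0.992, 0.127, -0.0], [-0.0, -0.0, -1.0]]
force: [1.6, 0.7, 0.2]
opening: 0.008
```

Request:
servo_tool([
  [1,[-7,0,12],0],
  [1,[-5,0,8],0],
  [1,[-4,0,6],0],
  [1,[0,0,0],0],
])

```text
time_s: 24.18
position: [0.5355, -0.2498, 0.1426]
tcp_rot: [[-0.127, 0.992, -0.001], [0.992, 0.127, 0.0], [0.0, -0.001, -1.0]]
force: [0.2, 0.9, 0.2]
opening: 0.0
```

```bash
python3 cap.py w14; cat > door.py <<'E'
import sys
from h import *
D=np.load(f"pics/{sys.argv[1]}.npz");W=D["W"];z=W[...,2]
H=np.array([.5225,-.1213]);a=np.radians(7.35);X=np.array([np.cos(a),np.sin(a)]);Y=np.array([-np.sin(a),np.cos(a)])
x=(W[...,:2]-H)@X*1000;y=(W[...,:2]-H)@Y*1000
m=(abs(x)<42)&(y<-15)&(y>-120)&(z>.11)&(np.indices(z.shape)[0]<250)
A=np.c_[y[m],np.ones(m.sum())];b=z[m]*1000-96
s=np.linalg.lstsq(A,b,rcond=None)[0]
for _ in range(5):
    r=b-A@s;k=abs(r)<2;s=np.linalg.lstsq(A[k],b[k],rcond=None)[0]
print("n",m.sum(),k.sum(),"door q",-np.arctan(s[0]),"height at y=-80",s[1]-80*s[0],"yrange",y[m].min(),y[m].max())
E
python3 door.py w14;python3 door.py w13
```

```text
24.175 [ 0.5355 -0.2498  0.1426] [-0.1266  0.992   0.0004] [-35.8317  33.4101  91.3386  -0.0062  55.2863 -43.101 ]
n 44398 44191 door q 0.08088475149118406 height at y=-80 40.77470301835988 yrange -118.33223099744723 -15.000038458508536
n 14005 13717 door q 0.768059658679395 height at y=-80 124.77464755322035 yrange -58.72482025940747 -15.007181736793278
```

View pics/w14.png

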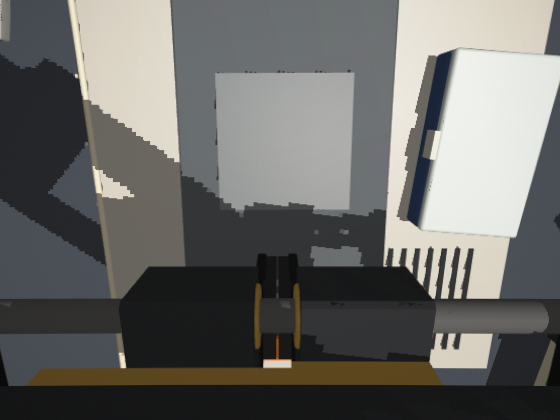

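Request:
servo_tool([
  [1,[0,0,-6],0],
  [1,[-21,0,0],0],
  [1,[0,0,3],0],
  [1,[0,0,3],0],
  [1,[0,0,0],0],
])

```text
time_s: 24.85
position: [0.5378, -0.2701, 0.1425]
tcp_rot: [[-0.127, 0.992, -0.001], [0.992, 0.127, 0.001], [0.001, -0.001, -1.0]]
force: [0.5, -0.0, -0.2]
opening: 0.009
```

Request:
servo_tool([
  [1,[0,0,3],0],
  [1,[0,0,3],0],
  [1,[0,0,2],0],
  [1,[0,0,0],0],
])

```text
time_s: 25.35
position: [0.5385, -0.2713, 0.136]
tcp_rot: [[-0.127, 0.992, 0.001], [0.992, 0.127, -0.002], [-0.002, 0.001, -1.0]]
force: [-2.0, -2.0, 3.7]
opening: 0.007
```

Request:
servo_tool([
  [1,[0,0,2],0],
  [1,[0,0,2],0],
  [1,[0,0,1],0],
  [1,[0,0,0],0],
])

```text
time_s: 25.85
position: [0.5379, -0.2697, 0.1292]
tcp_rot: [[-0.127, 0.992, -0.001], [0.992, 0.127, 0.002], [0.002, -0.001, -1.0]]
force: [0.6, 0.4, 0.5]
opening: 0.004
```

Request:
servo_tool([
  [1,[0,0,1.5],0],
  [1,[0,0,1.5],0],
  [1,[0,0,0],0],
  [1,[0,0,0],0],
])

```text
time_s: 26.35
position: [0.5382, -0.27, 0.1285]
tcp_rot: [[-0.127, 0.992, -0.0], [0.992, 0.127, 0.0], [0.0, 0.0, -1.0]]
force: [-1.2, 1.8, 9.0]
opening: 0.005
```

Request:
servo_tool([
  [1,[0,0,-10],0],
  [1,[0,0,-50],0],
  [1,[0,0,-60],0],
  [1,[0,0,-60],0],
  [1,[-40,0,-20],0],
])

```text
time_s: 26.98
position: [0.545, -0.3091, 0.3328]
tcp_rot: [[-0.13, 0.991, 0.007], [0.991, 0.13, -0.004], [-0.005, 0.006, -1.0]]
force: [1.1, -1.3, -0.2]
opening: 0.001
```

Request:
servo_tool([
  [1,[-50,0,0],0],
  [1,[0,0,0],0],
  [1,[0,0,0],0],
])

```text
time_s: 27.35
position: [0.5493, -0.3592, 0.3264]
tcp_rot: [[-0.126, 0.992, -0.001], [0.992, 0.126, 0.002], [0.002, -0.001, -1.0]]
force: [-0.0, 0.0, -0.3]
opening: 0.008
```

```bash
python3 cap.py w15;python3 door.py w15; python3 -c "
from h import *
p,d=bot.capture('scene');cv2.imwrite('pics/s15.png',p[100:400,130:450].repeat(2,0).repeat(2,1)[:,:])
p,d=bot.capture('top');cv2.imwrite('pics/t15.png',p);W=cloud('top',d)
for n in ['spent_pack','sample_box','screwdriver','solvent','flask','mug']:
  for r in bot.trace('top',n)[:1]:print(n,round(r['p'],2),np.round(r['bbox']),np.nanmedian(W[r['region']],0))
"
```

```text
27.35 [ 0.5493 -0.3592  0.3264] [-0.1264  0.992   0.002 ] [-42.9341  27.7087  69.593    0.0352  82.8179 -50.1988]
n 5612 5513 door q -0.020940894647710262 height at y=-80 33.60562087123401 yrange -119.99851317422744 -73.43416337764258
spent_pack 0.73 [189. 123. 238. 160.] [0.6892 0.191  0.041 ]
sample_box 0.97 [341. 141. 377. 168.] [ 0.6283 -0.1784  0.1187]
screwdriver 0.69 [180. 221. 227. 236.] [0.471  0.2372 0.0221]
solvent 0.94 [419. 157. 452. 183.] [ 0.5947 -0.3678  0.0941]
flask 0.97 [276.  66. 304. 132.] [ 0.7467 -0.013   0.18  ]
mug 0.71 [ 85. 156. 133. 195.] [0.6126 0.4552 0.0493]
```

View pics/w15.png

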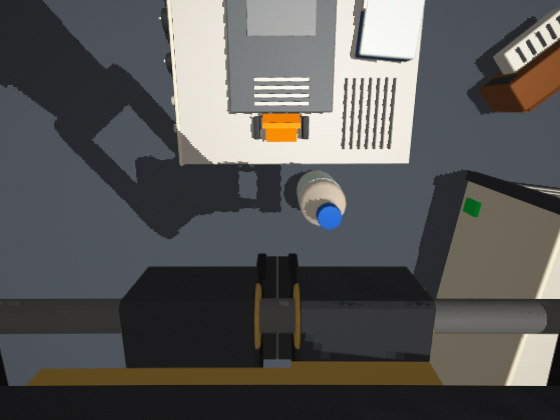

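View pics/s15.png

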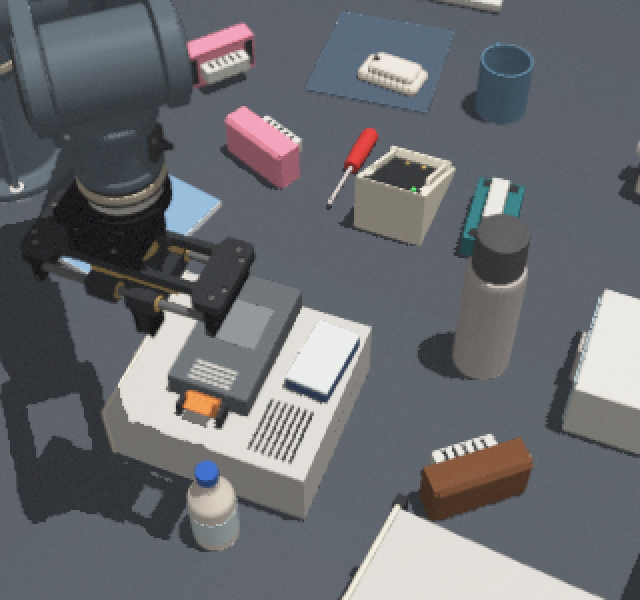

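```bash
python3 - <<'E'
from h import *
D=np.load("pics/w15.npz");W=D["W"];z=W[...,2]
H=np.array([.5225,-.1213]);a=np.radians(7.35);X=np.array([np.cos(a),np.sin(a)]);Y=np.array([-np.sin(a),np.cos(a)])
x=(W[...,:2]-H)@X*1000;y=(W[...,:2]-H)@Y*1000
for y0 in range(-165,-75,15):
    m=(abs(x+22)<12)&(abs(y-y0)<4)&(z>.115);m2=(abs(x-22)<12)&(abs(y-y0)<4)&(z>.115);d=(x<-60)&(x>-95)&(abs(y-y0)<4)&(z>.08)
    print(y0,np.median(z[m])*1000,np.median(z[m2])*1000,"deck",np.median(z[d])*1000)
E
```

```text
-165 127.86024461627335 127.9701667834669 deck 95.13836529860811
-150 128.44573927390735 128.48112193788077 deck 95.12149496097591
-135 128.74208614338656 128.65518579431534 deck 95.16956282438396
-120 128.60514847269067 128.75133156316744 deck 95.20337254428202
-105 129.12205287330548 129.02466523494422 deck 95.30620105695678
-90 129.52225740370756 129.41437817397215 deck 95.01376217412195
```

```bash
python3 -c "
from h import *
print(bot.read_state()['time_s'],bot.hand_in())"
```

```text
the job is handed in; nothing more can be done
27.8 None
```

The charged pack is pressed home in the preamp's battery bay, and the door is shut under its catch. I handed the job in at 27.8 s with the gripper raised clear.

**What I did:** The tool can't tilt, so I lifted the pack out at right angles to the slope while still tilted. I set it level on the bench, gripped it again and pressed it into the bay with about 20 N. I then swung the door over from behind and pressed it on the thumb ribs. The push force fell from about 4 N to under 1 N as the door passed the catch, and I then held it against its stop at 9 N.

**Last checks:**
- **Pack:** before I closed the door, the pack's shoulders were level and flush with the deck, both at 95 mm.
- **Door:** after I let go, its outer face stood 33 to 34 mm above the deck. The fitted angle was about -0.02 rad, slightly past the -0.012 stop, which I put down to depth noise. Resting on the catch it would read about +0.06. The orange catch appears over the lip in the picture, but I had no direct reading of its travel.
- **Other things:** the spent pack, sample box, solvent, flask and mug were within about 1 mm of where they started. The screwdriver's centre read about 10 mm along its length from before. I put that down to the network marking only part of the shaft this time, since the arm never went near it. I compared the mouse only by eye.

**What went less than smoothly:** pressing the tilted pack on the bench to level it reached about 33 N at the wrist, below the 120 N limit. It barely turned in the grip, so I let it drop flat. It slid about 28 mm as it did.

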